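# Hook a badge plate under the T-stud of a painting jig

### The job

Pick up the copper badge plate by its grip bar and fasten it on the painting jig: tilt its eye past the wide T-head of the stud, then lay the plate level and flat on the jig with its tail between the two cheeks, so that it cannot lift off, and let go. Feel your way: never push the plate against the stud with more than 15 N, do not force or drop the plate on the jig, and leave the dish, the jar and the brush alone.

Things in the scene. Friction and masses are not known exactly. Their poses are not given: they have to be found in the camera images.
- plate: Loose copper badge plate lying flat, 160 mm long (x), 44 wide (y), 4 thick, about 0.2 kg. Origin: middle of the underside; +x points to the tail end (with small white enamel ovals), -x to the nose end, which has the oblong eye. Finished, it lies flat on the jig's seat and tail rest, x along the jig's x.
- grip_top (a point): Middle of the top of the plate's upright grip bar: 12 mm along the plate's x, 32 mm along y, standing 28 mm above the plate's upper face, right above the plate's origin (this point 32 mm above the underside). Grip it from above, fingers closing along the plate's x.
- eye (a point): Centre of the plate's oblong eye, a through opening 38 mm along the plate's x (x = -69 to -31 mm) by 20 mm along y, at the plate's underside, x = -50 mm. A 12 mm wide rail runs on each side of it.
- nose_edge (a point): Eye-side edge of the nose bar, on the middle line at the plate's underside, x = -69 mm. The nose bar is the 11 mm between the eye and the nose end (x = -80 to -69 mm).
- jig: Fixed aluminium painting jig, 270 mm long (x), 100 wide (y). Origin: middle of its underside; x points away from the robot (within 0.3 rad), z up. On its 10 mm high base stand a seat block (x = -131 to -26 mm) and a tail rest (x = 45 to 110 mm), both 64 mm wide, with flat tops 20 mm above the origin. A steel T-stud rises from the slotted bar in the seat block.
- stud_bar: Slotted steel bar 105 mm long, 15.5 wide, let into the middle of the jig's seat block, its top 1 mm below the seat. It carries the T-stud. Its origin and axes are those of the jig, so it does not tell where in the slot the stud stands.
- slot_mid (a point): Middle of the stud's slot, at seat height (jig x = -56 mm, z = 20 mm). The rigid stud is clamped up to 12 mm from here along the jig's x; where exactly is not measured: feel or see it. Its round neck is 10 mm thick; its bar head is 54 mm along the jig's x, 12 mm along y, 5 mm thick, underside 13 mm, top 18 mm above the seat. The head is 16 mm longer than the eye.
- tail_rest (a point): Between the cheeks, on the tail rest's top (jig x = 75 mm, z = 20 mm). The two steel cheeks (jig x = 55 to 95 mm, 12 mm high) stand 50 mm apart clear. To hook the plate: tilt it 0.5 rad nose down, lower the nose bar past the head's -x end, slide +x until the nose edge meets the neck; staying within 3 mm of it, nose edge 7 mm above the seat, level the plate, then lower it.
- dish: Bystander: green glass dish, 84 mm across, 32 mm high; origin at the centre of its underside. Leave it alone.
- jar: Bystander: closed jar, 54 mm across, 70 mm high; origin at the centre of its underside. Leave it alone.
- brush: Bystander: paint brush 170 mm long, lying along its x axis; origin at the middle of its underside. Leave it alone.
Things that resemble listed ones, but are neither listed nor needed, are in the scene too. There is more than one size of the plate; the one meant has the size given above.

How it is judged:
On the way:
1. with the plate tilted nose down, the nose bar is down at the seat and slid in towards the stud's neck, below its head (angle between plate's own z axis and vertical above 0.17 rad and x of nose_edge in the frame of jig between -0.077 and -0.044 m and y of nose_edge in the frame of jig between -0.008 and 0.008 m and z of nose_edge in the frame of jig between 0.018 and 0.033 m), for 0.1 s.
At the end, for the whole second after the job is handed in: Released and at rest, the plate is level within 0.04 rad, underside within 2 mm of the seat height (20 mm above the jig's underside), x axis within 0.12 rad of the jig's, tail between the cheeks, eye centre at jig x = -70 to -26 mm and within 8 mm of the middle line (so held under the head) (angle between plate's own z axis and vertical below 0.04 rad and angle between the x axis of plate and the x axis of jig, either way round below 0.12 rad and z of plate in the frame of jig between 0.018 and 0.022 m and x of eye in the frame of jig between -0.07 and -0.026 m and y of eye in the frame of jig between -0.008 and 0.008 m and x of plate in the frame of jig above -0.03 m and linear speed of plate below 0.02 m/s); the robot touches nothing.
It fails at once if the plate pushes on the stud or its bar with more than 15 N (contact force between plate and stud_bar above 15 N).
It fails at once if the plate is pressed or dropped on the jig with more than 40 N (contact force between plate and jig above 40 N).
It fails at once if the dish, jar or brush is moved by more than 20 mm (distance of any of dish, jar, brush from where it was at the start of the episode above 0.02 m).
It also fails if it takes over 58 s, if anything falls off the work surface, if the arm or the gripper's body presses on something with over 40 N, if the wrist force passes 120 N, or if a joint passes its speed limit or range.

### The arm

A 7-joint arm with a two-finger parallel gripper is mounted at the origin on the work surface. World frame = base frame: x ahead of the robot, y to its left, z up, the work surface at z = 0. Lengths are in m, angles in rad, forces in N, time in s.
With the tool pointing down it reaches from about 0.425 to 0.925 m from the base axis. Payload 6.8 kg.
Tool frame: the origin (TCP) lies midway between the tips of the shut fingers; the grasp point (between the pads) lies 19 mm behind it; x points along the fingers, y is the direction in which the jaws open and shut, and the axes are right-handed (so a half turn about x gives the same grasp; the last joint's range is limited). The gripper opens to 85 mm and grips with 20 to 120 N. Pads are 22 mm wide; open, the fingers measure 114 mm over their backs; the gripper's body (76 mm by 85 mm) begins 54 mm behind the grasp point. The pads swing forward as they close: fully open they stand 13 mm farther back than shut.
Start: joints at [-1.372, 0.477, 0.022, 1.555, -0.011, 1.109, -0.083], TCP at [0.204, 0.643, 0.231] pointing down, gripper open.
Joint ranges: [-2.96, 2.96], [-0.34, 2.1], [-1.41, 1.46], [0.24, 2.44], [-1.37, 4.51], [0.17, 1.92], [-2.96, 2.96]. Speed limits (rad/s): [2.39, 2.39, 3.14, 3.14, 3.14, 3.14, 3.14].

### API

Orientations are given as a rotation vector (axis times angle).
In Python, from bench import r, viewer, nets gives the robot as it stands.
- The arm moves only by the shell command python3 -m pendant 'ROWS' [FORCE]. ROWS is JSON, one flat list of numbers, 5 for each row, row after row: the finger opening in mm, from 0 to 85.4, then the shift along the tool's x, y, z in mm, then the turn about the tool's x in rad. A call has 1 to 20 rows; each row shifts and turns the commanded pose from where the row before left it, along the tool's axes as they then stand; what a row does not reach is not made up. A row lasts 1/8 s, in which the tool goes at most 62.5 mm and 10.7 degrees, less where a joint would pass 70% of its speed; a pose out of reach is approached as far as the arm can. A call with a gripper value outside its range is refused whole. The fingers move at their own pace and stop on an object; FORCE is the grip in N (left out, the last holds). Time passes only in rows, so rows that do not move let the fingers close. It gives the time, the measured TCP pose, the force and the opening at its end, in the units of the state.
- r.get_obs(): the state, without advancing time (a new reading comes with each control period).
- viewer.grab_frame(name): name is "scene" or "side" or "wrist"; returns (picture, depth): 400x640x3 uint8, red, green, blue; 400x640 float32, m along the optical axis (not along the pixel's ray), 0 where there is no reading.
- viewer.calibration(name): a dict with "mtx" (3x3 intrinsics, pixels), "distortion" ([k1, k2, p1, p2, k3] as OpenCV has them; the pictures are not rectified), "world_to_cam" (4x4, takes a point from world to camera coordinates). Camera axes: x right, y up, looking along -z (the intrinsics and any distortion apply to the point x, -y, -z); pixel columns grow to the right and rows downward; lengths in m; the calibration is good to about 2 mm. A picture is of the moment at which its call begins: read the wrist's pose just before it. calibration takes no time and is no camera call; for the wrist camera it gives the pose at the moment of the call.
- r.hand_in(): hands the job in, once; it reports no verdict.
Trained networks look in the newest picture that a camera, given by its name, has taken for a name from the list of things; names that differ only in an ending like _2 or _b are one class to them, and where a whole thing is asked for, a point or a joint stands for the part that bears it (a point fixed in the world has none). Each returns a list of dicts, best first, with "score" (0 to 1); they miss things now and then, are a little off and sometimes report something else, mostly with a low value. They report only what shows in the picture. A call takes as long as a camera call. They do not tell look-alikes from the thing itself.
- nets.look_for(name, camera): "location" ([x, y, z] in m, in world coordinates, good to about 4 mm: the middle of the surface that is visible of it).
- nets.silhouettes(name, camera): "mask" (400x640 bool, what is visible of it).
The state is a dict: "clock": time; "joints": joint angles; "qvel": joint speeds; "tau": joint torques, N m; "tcp_pos": TCP position; "orientation": TCP orientation; "contact_force": force on the tool from outside, world axes, zero at the start; "moment": the same for the moment, N m; "grip_width": finger opening in m.
Only numpy, scipy, OpenCV 4.12 (cv2) and the standard library are available. Lean on these libraries where they do the work, as an engineer would, in place of code of your own. Each camera call takes 0.05 s, during which the arm holds its last target. There are 200 camera calls.

## Working session

There is one attempt and no reset: what is moved stays moved. The work goes in short steps, Python scripts to look and compute and a shell command to move; the robot and the scene stay as the last step left them, time stands still between calls to the robot, and variables do not carry over. Pictures are saved under pics/ and viewed, about 8 in all and at most 12, crops included, and the job is handed in when it is done.

```bash
ls; mkdir -p pics; cat > h.py <<'E'
import numpy as np, cv2, json
from scipy.spatial.transform import Rotation as R
from bench import r, viewer, nets
def grab(n):
    c=viewer.calibration(n); p,d=viewer.grab_frame(n); return p,d,c
def pts(d,c,us,vs):
    us=np.asarray(us,float);vs=np.asarray(vs,float)
    z=d[vs.astype(int),us.astype(int)]
    n=cv2.undistortPoints(np.stack([us,vs],1).reshape(-1,1,2),np.array(c["mtx"]),np.array(c["distortion"])).reshape(-1,2)
    P=np.stack([n[:,0]*z,-n[:,1]*z,-z,np.ones_like(z)],1)
    return (P@np.linalg.inv(np.array(c["world_to_cam"])).T)[:,:3]
def proj(P,c):
    P=np.atleast_2d(P); Q=(np.c_[P,np.ones(len(P))]@np.array(c["world_to_cam"]).T)[:,:3]*[1,-1,-1]
    return cv2.projectPoints(Q,np.zeros(3),np.zeros(3),np.array(c["mtx"]),np.array(c["distortion"]))[0].reshape(-1,2)
def save(f,p): cv2.imwrite("pics/"+f,cv2.cvtColor(p,cv2.COLOR_RGB2BGR))
def cloud(d,c):
    v,u=np.nonzero(d>0); return pts(d,c,u,v),u,v
E
python3 - <<'E'
from h import *
o=r.get_obs();print(o["clock"],o["tcp_pos"],o["orientation"],o["contact_force"])
for n in ["scene","side"]:
    p,d,c=grab(n); save(n+"0.png",p); np.savez("/tmp/"+n,p=p,d=d)
    for k in ["plate","grip_top","jig","stud_bar","dish","jar","brush"]:
        print(n,k,[(np.round(x["location"],3).tolist(),round(x["score"],2),proj(x["location"],c).round().tolist()) for x in nets.look_for(k,n)[:4]])
E
```

```text
pics
0.0 [0.20370844 0.64290108 0.23034948] [ 0.2393412   1.55748145 -0.2421855 ] [-0.39014909 -0.6841863  -0.19617446]
scene plate [([0.586, 0.165, 0.008], 0.71, [[365.0, 215.0]]), ([0.219, 0.309, 0.009], 0.7, [[322.0, 147.0]]), ([0.757, -0.048, 0.057], 0.52, [[355.0, 272.0]]), ([0.585, -0.236, 0.013], 0.5, [[254.0, 279.0]])]
scene grip_top [([0.588, 0.161, 0.009], 0.84, [[365.0, 216.0]]), ([0.222, 0.307, -0.0], 0.64, [[322.0, 150.0]])]
scene jig [([0.588, -0.232, 0.015], 0.96, [[255.0, 279.0]])]
scene stud_bar [([0.497, -0.217, 0.026], 0.78, [[241.0, 253.0]])]
scene dish [([0.631, 0.006, 0.028], 0.84, [[336.0, 242.0]]), ([0.591, 0.159, 0.012], 0.33, [[365.0, 216.0]])]
scene jar [([0.758, -0.048, 0.053], 0.95, [[355.0, 273.0]])]
scene brush [([0.512, -0.0, 0.02], 0.83, [[307.0, 223.0]])]
side plate [([0.573, 0.16, 0.014], 0.71, [[345.0, 176.0]]), ([0.205, 0.304, 0.004], 0.57, [[201.0, 161.0]]), ([0.566, -0.24, 0.018], 0.5, [[385.0, 302.0]])]
side grip_top [([0.204, 0.306, 0.007], 0.6, [[200.0, 160.0]]), ([0.575, 0.158, 0.006], 0.56, [[346.0, 178.0]])]
side jig [([0.566, -0.237, 0.015], 0.56, [[385.0, 301.0]]), ([0.497, -0.007, 0.024], 0.43, [[329.0, 222.0]])]
side stud_bar [([0.493, -0.216, 0.027], 0.78, [[347.0, 295.0]]), ([0.576, 0.159, 0.008], 0.23, [[346.0, 178.0]])]
side dish [([0.645, 0.007, 0.023], 0.91, [[389.0, 210.0]])]
side jar [([0.738, -0.052, 0.053], 0.57, [[437.0, 213.0]]), ([0.566, -0.237, 0.018], 0.57, [[385.0, 301.0]])]
side brush [([0.497, -0.007, 0.024], 0.59, [[329.0, 222.0]])]
```

View pics/scene0.png

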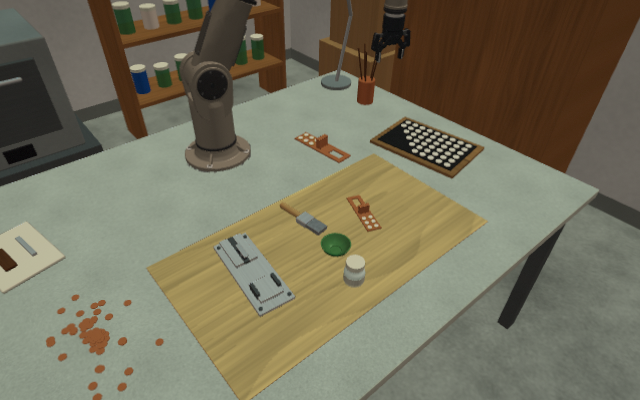

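View pics/side0.png

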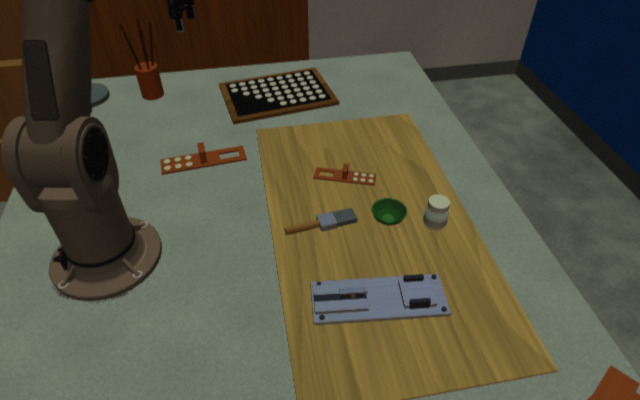

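Scene view: two copper plates, A at (365,215) on the board and B at (322,147) near the robot. The jig is at (253,272), brush (305,218), dish (336,244) and jar (355,270). I'll measure both plates and view an enlarged crop.

```bash
python3 - <<'E'
from h import *
for n in ["scene","side"]:
    p,d,c=grab(n)
    hs=cv2.cvtColor(p,cv2.COLOR_RGB2HSV)
    for x in nets.silhouettes("plate",n)[:3]:
        m=x["mask"]; v,u=np.nonzero(m&(d>0)); P=pts(d,c,u,v); q=P[(P[:,2]<0.014)&(P[:,2]>-.01)]
        if len(q)<20: continue
        (cx,cy),(w,h),a=cv2.minAreaRect((q[:,:2]*1000).astype(np.float32))
        print(n,round(x["score"],2),"px",u.mean().round(),v.mean().round(),len(q),"rect",round(cx),round(cy),round(w),round(h),round(a,1),"z",np.percentile(P[:,2],[5,50,95]).round(4))
    bx=(325,190,80,50) if n=="scene" else (305,155,80,50)
    bx2=(285,125,80,50) if n=="scene" else (160,135,100,50)
    cr=[cv2.resize(p[y:y+h,x:x+w],(480,300),interpolation=cv2.INTER_CUBIC) for x,y,w,h in (bx,bx2)]
    if n=="scene": save("cropAB.png",np.vstack(cr))
E
```

```text
scene 0.88 px 364.0 213.0 405 rect 572 171 54 171 70.0 z [0.007  0.0118 0.0378]
scene 0.88 px 321.0 146.0 576 rect 203 327 247 102 4.9 z [0.0008 0.0077 0.0443]
side 0.59 px 200.0 160.0 1165 rect 208 325 225 96 6.3 z [-0.0009  0.0039  0.0408]
side 0.58 px 346.0 176.0 640 rect 574 169 59 160 69.7 z [0.0046 0.0085 0.0338]
```

View pics/cropAB.png

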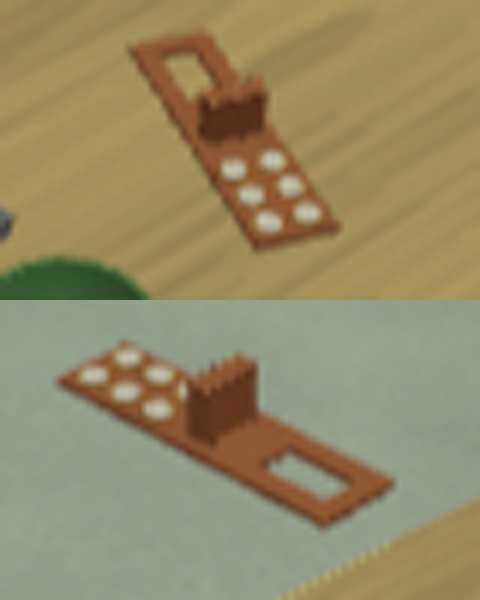

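Plate A measures about 165×50 mm in this coarse fit, and B about 225×95 mm. A fits the 160×44 description and is reachable; B is a larger look-alike. In the crop, A's eye is at the upper left and its enamel ovals at the lower right (tail).

Next: work out the tool axes and a coarse jig pose from depth.

```bash
python3 - <<'E'
from h import *
o=r.get_obs(); M=R.from_rotvec(o["orientation"]).as_matrix(); print("tool axes cols\n",M.round(4))
T=np.array([0.573,0.170,0.25]); print("shift tool mm",(M.T@(T-o["tcp_pos"])*1000).round(1))
W=np.array(viewer.calibration("wrist")["world_to_cam"]); print("wristcam in tool", (M.T@(np.linalg.inv(W)[:3,3]-o["tcp_pos"])).round(3)); print("look dir in tool",(M.T@(-np.linalg.inv(W)[:3,2])).round(3))
for n in ["scene","side"]:
    z=np.load("/tmp/"+n+".npz"); c=viewer.calibration(n); P,u,v=cloud(z["d"],c)
    k=(abs(P[:,0]-.58)<.2)&(abs(P[:,1]+.235)<.12)
    hi=k&(P[:,2]>.009)&(z["p"][v,u].astype(int)[:,2]>z["p"][v,u].astype(int)[:,0]-8)
    q=P[hi]; (cx,cy),(w,h),a=cv2.minAreaRect((q[:,:2]*1000).astype(np.float32)); print(n,len(q),cx,cy,w,h,a, "board z",np.median(P[k&(abs(P[:,1]+.235)>.09)][:,2]))
    print(np.linalg.inv(np.array(c["world_to_cam"]))[:3,3].round(3))
E
```

```text
tool axes cols
 [[-0.      0.302   0.9533]
 [ 0.      0.9533 -0.302 ]
 [-1.      0.     -0.    ]]
shift tool mm [ -18.7 -339.9  494.9]
wristcam in tool [-0.142 -0.    -0.074]
look dir in tool [0.957 0.002 0.291]
scene 2869 557.797119140625 -223.3112335205078 98.60686492919922 270.4625244140625 83.87040710449219 board z 0.00712586984214586
[ 1.232 -0.584  0.872]
side 5292 557.6771240234375 -223.74554443359375 101.3844985961914 269.0388488769531 84.43014526367188 board z 0.004520501113322251
[ 0.341 -0.774  0.816]
```

A geometric fact about the interface: it can only turn about the tool's x (vertical), so it can't tilt the plate. My plan is to grip the bar across the plate's y, deviating from the advised x grip. The plate can then pivot in the fingers when its nose is pushed against a stop. Moving over the plate now.

```bash
python3 -m pendant '[85,-2,-34,49.5,0, 85,-2,-34,49.5,0, 85,-2,-34,49.5,0, 85,-2,-34,49.5,0, 85,-2,-34,49.5,0, 85,-2,-34,49.5,0, 85,-2,-34,49.5,0, 85,-2,-34,49.5,0, 85,-2,-34,49.5,0, 85,-1,-34,49.5,0, 85,0,0,0,0]' 40
cat > plate.py <<'E'
from h import *
from scipy.optimize import least_squares
def look(fn):
    p,d,c=grab("wrist"); save(fn,p)
    hs=cv2.cvtColor(p,cv2.COLOR_RGB2HSV)
    P,u,v=cloud(d,c)
    return p,d,c,P,u,v,hs
E
python3 - <<'E'
from plate import *
o=r.get_obs();print(o["clock"],o["tcp_pos"].round(4) if hasattr(o["tcp_pos"],"round") else o["tcp_pos"])
p,d,c,P,u,v,hs=look("w1.png")
print("scale board z",np.median(P[:,2]))
for k in ["plate","grip_top","eye","nose_edge"]:
    print(k,[(np.round(x["location"],4).tolist(),round(x["score"],2),proj(x["location"],c).round().tolist()) for x in nets.look_for(k,"wrist")[:3]])
for x in nets.silhouettes("plate","wrist")[:2]:
    m=x["mask"][v,u]; q=P[m]; l=q[q[:,2]<.018]; print("rect",cv2.minAreaRect((l[:,:2]*1000).astype(np.float32)),len(l),"z plate",np.percentile(l[:,2],[10,50,90]).round(4),"top",np.percentile(q[:,2],[90,95,99]).round(4)); 
    t=q[q[:,2]>.028]; print("bar",cv2.minAreaRect((t[:,:2]*1000).astype(np.float32)),len(t))
E
```

```text
clock: 2.38
tcp_pos: [0.576, 0.1637, 0.2507]
orientation: [0.247, 1.554, -0.25]
contact_force: [-0.1, 0.8, -0.8]
grip_width: 0.0848
2.375 [0.576  0.1637 0.2507]
scale board z 0.005846533988136948
plate [([0.5745, 0.1728, 0.0075], 0.79, [[325.0, 161.0]])]
grip_top [([0.5764, 0.1676, 0.0101], 0.72, [[321.0, 164.0]])]
eye [([0.5759, 0.1655, 0.0135], 0.81, [[320.0, 165.0]])]
nose_edge [([0.5719, 0.1687, 0.0095], 0.72, [[321.0, 161.0]])]
rect ((575.7095947265625, 168.81005859375), (45.119659423828125, 162.26840209960938), 68.79844665527344) 3379 z plate [0.0086 0.0098 0.0112] top [0.0126 0.0371 0.0383]
bar ((574.9293823242188, 168.88168334960938), (31.7688045501709, 12.61865520477295), 69.5982437133789) 296
```

View pics/w1.png

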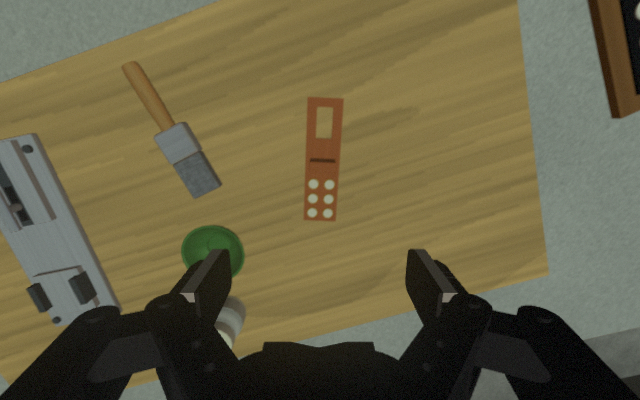

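```bash
cat >> h.py <<'E'
def plan(T,yaw):
    o=r.get_obs(); M=R.from_rotvec(o["orientation"]).as_matrix(); y0=np.arctan2(M[1,2],M[0,2])
    # turn about tool x (down) by t lowers yaw by t ; shift given in present axes
    print("t",o["clock"],"yaw",round(y0,4),"tool z axis",M[:,2].round(3),"shift",(M.T@(np.array(T)-o["tcp_pos"])*1000).round(1),"turn",round(y0-yaw,4))
E
python3 -c "
from h import *
plan([.5752,.1689,.012],-.363)"
```

```text
t 2.675 yaw -0.3038 tool z axis [ 0.954 -0.299 -0.001] shift [238.3  -1.9   3.9] turn 0.0592
```

```bash
python3 -m pendant '[85,50,-2,4,0, 85,50,0,0,0.06, 85,50,0,0,0, 85,40,0,0,0, 85,24,0,0,0, 85,14,0,0,0, 85,7,0,0,0, 85,3,0,0,0, 85,0,0,0,0]' 30
python3 -c "
from h import *
plan([.5752,.1689,.012],-.363)"
```

```text
clock: 3.8
tcp_pos: [0.5767, 0.167, 0.0129]
orientation: [0.288, 1.551, -0.287]
contact_force: [-0.3, 0.3, 0.4]
grip_width: 0.0849
t 3.8 yaw -0.3668 tool z axis [ 0.933 -0.359  0.001] shift [ 0.9  1.3 -2.1] turn -0.0038
```

```bash
python3 -m pendant '[85,0,1,-2,0, 60,0,0,0,0, 40,0,0,0,0, 25,0,0,0,0, 20,0,0,0,0, 20,0,0,0,0, 20,0,0,0,0, 20,0,0,0,0]' 40
python3 - <<'E'
from h import *
p,d,c=grab("wrist"); save("w2.png",p)
plan([.5752,.1689,.012],-.363)
E
```

```text
clock: 4.8
tcp_pos: [0.5749, 0.1684, 0.0126]
orientation: [0.288, 1.551, -0.288]
contact_force: [-0.2, -0.7, 5.7]
grip_width: 0.0311
t 4.85 yaw -0.3669 tool z axis [ 0.933 -0.359  0.   ] shift [0.5 0.6 0.1] turn -0.0039
```

View pics/w2.png

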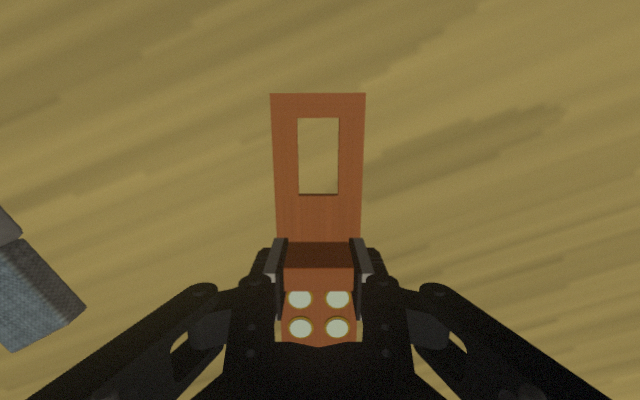

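```bash
python3 -m pendant '[45,0,0,0,0, 45,0,0,0,0, 45,-4,0,0,0, 45,0,0,0,0, 25,0,0,0,0, 20,0,0,0,0, 20,0,0,0,0, 20,0,0,0,0]' 40
python3 -m pendant '[20,-10,0,0,0, 20,-40,0,0,0, 20,-50,0,0,0, 20,-50,0,0,0, 20,-30,0,0,0, 20,0,0,0,0]'
python3 - <<'E'
from plate import *
p,d,c,P,u,v,hs=look("w3.png")
Q=P
for x in nets.silhouettes("plate","wrist")[:1]:
    m=x["mask"][v,u]; q=P[m]; print("plate z",np.percentile(q[:,2],[5,50,95]).round(4))
plan([.52,-.08,.25],-.105)
E
```

```text
clock: 5.85
tcp_pos: [0.5749, 0.1685, 0.0166]
orientation: [0.288, 1.551, -0.288]
contact_force: [-0.8, -0.2, 5.0]
grip_width: 0.031
clock: 6.6
tcp_pos: [0.576, 0.1688, 0.1988]
orientation: [0.29, 1.548, -0.286]
contact_force: [0.1, 0.0, -2.4]
grip_width: 0.0309
plate z [0.1908 0.1922 0.2199]
t 6.7 yaw -0.3667 tool z axis [ 0.934 -0.359 -0.001] shift [ -54.5 -251.1   38.6] turn -0.2617
```

```bash
python3 -m pendant '[20,-10,-50,15,0, 20,-10,-50,15,0, 20,-10,-50,15,0, 20,-10,-50,15,-0.13, 20,-10,-50,15,-0.13, 20,0,0,0,0, 20,0,0,0,0]' 40
cat > jig.py <<'E'
from plate import *
import sys
p,d,c,P,u,v,hs=look(sys.argv[1])
k=(P[:,0]>.40)&(P[:,0]<.72)&(P[:,1]<-.14)&(P[:,1]>-.32)
q=P[k&(P[:,2]>.020)&(P[:,2]<.032)]   # block tops / inlays
b=P[k&(P[:,2]>.012)&(P[:,2]<.05)]
print("whole rect",cv2.minAreaRect((b[:,:2]*1000).astype(np.float32)),len(b))
print("hist z",np.histogram(P[k][:,2],np.arange(0,.05,.002)))
np.savez("/tmp/jig",P=P,u=u,v=v,p=p)
for n in ["stud_bar","slot_mid","tail_rest","jig"]:
    print(n,[(np.round(x["location"],4).tolist(),round(x["score"],2),proj(x["location"],c).round().tolist()) for x in nets.look_for(n,"wrist")[:2]])
plan([.52,-.08,.25],-.105)
E
python3 jig.py w4.png
```

```text
clock: 7.58
tcp_pos: [0.5609, -0.0915, 0.2445]
orientation: [0.085, 1.572, -0.084]
contact_force: [0.8, 0.2, -2.2]
grip_width: 0.0312
whole rect ((557.587646484375, -222.2496337890625), (101.20157623291016, 268.7128601074219), 83.97921752929688) 16773
hist z (array([    0,   594, 10929,  3690,    68,    64,   360,  6086,  2065,
         233,   177,   472,  4740,  1457,    41,    48,    41,    53,
         341,   114,    53,   388,   104,     0]), array([0.   , 0.002, 0.004, 0.006, 0.008, 0.01 , 0.012, 0.014, 0.016,
       0.018, 0.02 , 0.022, 0.024, 0.026, 0.028, 0.03 , 0.032, 0.034,
       0.036, 0.038, 0.04 , 0.042, 0.044, 0.046, 0.048]))
stud_bar [([0.4883, -0.2162, 0.0234], 0.74, [[205.0, 119.0]]), ([0.548, -0.223, 0.0129], 0.29, [[213.0, 168.0]])]
slot_mid [([0.548, -0.2244, 0.0154], 0.69, [[211.0, 169.0]])]
tail_rest [([0.5488, -0.2151, 0.0108], 0.76, [[220.0, 168.0]])]
jig [([0.5479, -0.2171, 0.0168], 0.73, [[217.0, 168.0]])]
t 7.825 yaw -0.1048 tool z axis [ 0.995 -0.105 -0.001] shift [ -4.3   6.1 -42.6] turn 0.0002
```

View pics/w4.png

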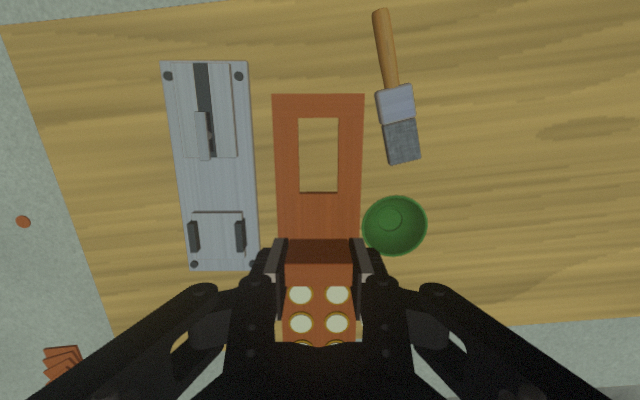

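```bash
python3 - <<'E'
import numpy as np
z=np.load("/tmp/jig.npz");P=z["P"]
def loc(P,cx=.5576,cy=-.2227,a=-.1055):
    d=P[:,:2]-[cx,cy];return np.c_[d[:,0]*np.cos(a)+d[:,1]*np.sin(a),-d[:,0]*np.sin(a)+d[:,1]*np.cos(a),P[:,2]]
L=loc(P)*1000;k=(abs(L[:,0])<140)&(abs(L[:,1])<55);L=L[k]
f=lambda n,s:print(n,s.sum(),"x",np.percentile(L[s,0],[1,3,50,97,99]).round(1),"y",np.percentile(L[s,1],[1,3,50,97,99]).round(1),"z",np.median(L[s,2]).round(1))
f("all",L[:,2]>12)
f("head",(L[:,2]>40)&(L[:,0]<20))
f("seat",(L[:,2]>23)&(L[:,2]<29)&(L[:,0]<10)&(L[:,0]>-129)&(abs(L[:,1])<36))
f("rest",(L[:,2]>23)&(L[:,2]<29)&(L[:,0]>30)&(abs(L[:,1])<22))
f("cheeks",(L[:,2]>33)&(L[:,0]>40))
for s in(1,-1): f("cheek",(L[:,2]>33)&(L[:,0]>40)&(s*L[:,1]>0))
h=L[(L[:,2]>40)&(L[:,0]<20)]
for x in range(-110,0,10):
    q=h[(h[:,0]>=x)&(h[:,0]<x+10)]
    if len(q)>5: print(x,len(q),q[:,1].min().round(1),q[:,1].max().round(1))
E
```

```text
all 16773 x [-132.  -127.7  -21.5  121.3  130. ] y [-48.3 -46.2   3.4  47.5  49.5] z 17.2
head 544 x [-78.3 -77.2 -53.5 -27.6 -26.5] y [-5.9 -5.7  0.4  5.8  6. ] z 43.3
seat 4595 x [-128.7 -126.8  -86.8  -30.6  -28.1] y [-30.9 -29.8   3.3  30.5  31.4] z 25.3
rest 1564 x [ 44.9  45.8  76.1 108.1 109.5] y [-21.6 -20.7  -0.2  20.   20.9] z 25.5
cheeks 521 x [54.8 54.9 73.6 93.6 94.6] y [-33.8 -33.4  24.7  34.4  34.6] z 37.3
cheek 267 x [54.8 55.  73.6 93.2 94.7] y [24.5 24.8 30.1 34.5 34.7] z 37.3
cheek 254 x [54.7 55.1 73.8 93.6 94.6] y [-34.1 -33.6 -28.7 -25.1 -25. ] z 37.4
-80 93 -6.0 6.2
-70 114 -6.6 6.3
-60 104 -5.9 6.0
-50 101 -6.6 6.0
-40 91 -6.2 6.0
-30 41 -5.8 6.0
```

```bash
cat > est.py <<'E'
from plate import *
import sys
J0=np.array([.5576,-.2227,.0055]);JA=-.1055
JR=R.from_euler("z",JA).as_matrix()
def est(P,u,v,p,tcp,M,lo=-115):
    hs=cv2.cvtColor(p,cv2.COLOR_RGB2HSV)[v,u].astype(int)
    L=(P-tcp)@M   # tool coords x down,y,z fwd
    k=((hs[:,0]<14)|(hs[:,0]>172))&(hs[:,1]>110)&(abs(L[:,1])<30)&(L[:,2]>lo/1000)&(L[:,2]<-.012)&(L[:,0]>-.03)&(L[:,0]<.08)
    q=L[k]*1000
    for _ in range(4):
        A=np.c_[q[:,2],np.ones(len(q))]; s=np.linalg.lstsq(A,q[:,0],rcond=None)[0]; e=q[:,0]-A@s; q=q[abs(e)<max(2.0,2*e.std())]
    th=-np.arctan(s[0])          # nose-down tilt (x down grows as z decreases)
    # plate x axis coordinate along slope, from nose end
    t=np.array([-np.sin(th),np.cos(th)]); n=np.array([np.cos(th),np.sin(th)]) # (down,fwd)
    a=q[:,[0,2]]@t; top=np.median(q[:,[0,2]]@n)
    end=np.percentile(a,.3)-0.3
    yl=np.percentile(q[:,1],[1,99]); m=(a<end+25)&(a>end+3); yn=np.median([np.percentile(q[m,1],2),np.percentile(q[m,1],98)])
    m2=(a>end+51)&(a<end+62); yb=np.median([np.percentile(q[m2,1],2),np.percentile(q[m2,1],98)]) if m2.sum()>20 else np.nan
    def at(x,h): # plate coords (x mm, h above underside)->tool mm
        w=t*(end+80+x)+n*(top+4-h); return np.array([w[0],0.5*(yn+yb) if yb==yb else yn,w[1]])
    toj=lambda w: (((w/1000)@M.T+tcp-J0)@JR*1000).round(1)
    print("n",len(q),"tilt",round(th,3),"origin tool(dn,y,fwd)",at(0,0).round(1),"yn,yb",yn.round(1),yb.round(1))
    print("jig frame: nose_edge",toj(at(-69,0)),"nose tip bottom",toj(at(-80,0)),"tip top",toj(at(-80,4)),"eye rear",toj(at(-31,0)),"origin",toj(at(0,0)), "tail bottom",toj(at(80,0)))
def now(fn):
    o=r.get_obs(); M=R.from_rotvec(o["orientation"]).as_matrix(); p,d,c,P,u,v,hs=look(fn)
    print("t",o["clock"],"F",np.round(o["contact_force"],1),"w",round(o["grip_width"],4)); np.savez("/tmp/last",P=P,u=u,v=v,p=p)
    print("TCP jig",((o["tcp_pos"]-J0)@JR*1000).round(1),"yaw rel",round(np.arctan2(M[1,2],M[0,2])-JA,4))
    est(P,u,v,p,o["tcp_pos"],M)
def go(x,y,z): plan(J0+JR@np.array([x,y,z])/1000,JA)
if __name__=="__main__": now(sys.argv[1])
E
python3 - <<'E'
from est import *
now("w5.png"); go(196,0,60)
E
```

```text
t 7.825 F [ 0.1  0.8 -1.2] w 0.0312
TCP jig [ -9.8 131.9 240.1] yaw rel 0.0007
n 8312 tilt -0.0 origin tool(dn,y,fwd) [10.9 -0.4  0.6] yn,yb -0.5 -0.3
jig frame: nose_edge [-78.3 131.4 229.3] nose tip bottom [-89.3 131.4 229.3] tip top [-89.2 131.4 233.3] eye rear [-40.3 131.5 229.3] origin [ -9.3 131.5 229.2] tail bottom [ 70.7 131.5 229.1]
t 7.875 yaw -0.1051 tool z axis [ 0.994 -0.105 -0.001] shift [ 180.2 -131.7  205.7] turn 0.0004
```

```bash
python3 -m pendant '[20,0,-33,51,0, 20,0,-33,51,0, 20,0,-33,51,0, 20,0,-32,52,0, 20,45,0,0,0, 20,45,0,0,0, 20,45,0,0,0, 20,40,0,0,0, 20,22,0,0,0, 20,12,0,0,0, 20,6,0,0,0, 20,0,0,0,0]' 40
python3 est.py w6.png
```

```text
clock: 9.38
tcp_pos: [0.7523, -0.2443, 0.0323]
orientation: [0.084, 1.568, -0.084]
contact_force: [0.1, 0.7, -2.4]
grip_width: 0.0312
t 9.375 F [ 0.1  0.7 -2.4] w 0.0312
TCP jig [195.9  -0.9  26.8] yaw rel -0.0013
n 8324 tilt -0.0 origin tool(dn,y,fwd) [11.  -0.3  0.6] yn,yb -0.4 -0.2
jig frame: nose_edge [127.5  -1.1  15.7] nose tip bottom [116.5  -1.1  15.6] tip top [116.5  -1.1  19.6] eye rear [165.5  -1.2  15.7] origin [196.5  -1.2  15.7] tail bottom [276.5  -1.3  15.8]
```

```bash
python3 -m pendant '[20,3.5,0,-4,0, 20,0,0,-2,0, 20,0,0,-1.5,0, 20,-2,0,-0.6,0, 20,-2,0,-0.6,0, 20,-2,0,-0.6,0, 20,-2,0,-0.6,0, 20,-1.9,0,-0.8,0, 20,-1.9,0,-0.8,0, 20,0,0,0,0]' 20
python3 est.py w7.png
```

```text
clock: 10.68
tcp_pos: [0.7423, -0.2428, 0.0405]
orientation: [0.083, 1.565, -0.084]
contact_force: [4.9, -1.6, -3.5]
grip_width: 0.0312
t 10.675 F [ 4.9 -1.6 -3.5] w 0.0312
TCP jig [185.8  -0.5  35. ] yaw rel -0.0008
n 7244 tilt 0.114 origin tool(dn,y,fwd) [11.  -0.1  4.4] yn,yb -0.2 -0.1
jig frame: nose_edge [121.7  -0.6  15.9] nose tip bottom [110.8  -0.6  14.6] tip top [110.3  -0.6  18.6] eye rear [159.5  -0.6  20.3] origin [190.2  -0.6  24. ] tail bottom [269.7  -0.7  33.4]
```

```bash
python3 -m pendant '[20,-1,0,-1.2,0, 20,-1.5,0,-1.2,0, 20,-2,0,-1.2,0, 20,-2.2,0,-1.2,0, 20,-2.2,0,-1.2,0, 20,-2.2,0,-1.3,0, 20,-2.2,0,-1.3,0, 20,0,0,0,0]' 20
python3 est.py w8.png
```

```text
clock: 11.72
tcp_pos: [0.7336, -0.2419, 0.0539]
orientation: [0.083, 1.565, -0.084]
contact_force: [5.8, -1.2, -2.9]
grip_width: 0.0305
t 11.725 F [ 5.8 -1.2 -2.9] w 0.0305
TCP jig [177.1  -0.6  48.4] yaw rel -0.0009
n 5461 tilt 0.292 origin tool(dn,y,fwd) [10.   0.1 11. ] yn,yb 0.1 0.0
jig frame: nose_edge [122.1  -0.5  18.3] nose tip bottom [111.6  -0.5  15.1] tip top [110.5  -0.5  18.9] eye rear [158.5  -0.5  29.4] origin [188.1  -0.5  38.5] tail bottom [264.7  -0.6  61.8]
```

```bash
python3 -m pendant '[20,-0.5,0,-1.3,0, 20,-1,0,-1.4,0, 20,-1.4,0,-1.4,0, 20,-1.6,0,-1.4,0, 20,-1.8,0,-1.4,0, 20,-1.8,0,-1.4,0, 20,-1.8,0,-1.4,0, 20,-1.8,0,-1.4,0, 20,0,0,0,0]' 20
python3 est.py w9.png
```

```text
clock: 12.9
tcp_pos: [0.7224, -0.2406, 0.0656]
orientation: [0.083, 1.565, -0.084]
contact_force: [5.4, -0.3, -2.0]
grip_width: 0.031
t 12.9 F [ 5.4 -0.3 -2. ] w 0.031
TCP jig [165.8  -0.4  60.1] yaw rel -0.0009Traceback (most recent call last):
  File "est.py", line 30, in <module>
    if __name__=="__main__": now(sys.argv[1])
                             ~~~^^^^^^^^^^^^^
  File "est.py", line 28, in now
    est(P,u,v,p,o["tcp_pos"],M)
    ~~~^^^^^^^^^^^^^^^^^^^^^^^^
  File "est.py", line 22, in est
    print("n",len(q),"tilt",round(th,3),"origin tool(dn,y,fwd)",at(0,0).round(1),"yn,yb",yn.round(1),yb.round(1))
                                                                                                     ^^^^^^^^
AttributeError: 'float' object has no attribute 'round'
```

```bash
sed -i 's/else np.nan/else np.float64("nan")/; s/(L\[:,2\]<-.012)/(L[:,2]<-.016)/' est.py
python3 est.py w10.png
```

```text
t 12.95 F [ 5.6  0.2 -0.7] w 0.031
TCP jig [165.8  -0.5  60.1] yaw rel -0.0009
n 3193 tilt 0.476 origin tool(dn,y,fwd) [ 7.9 -0.1 17.1] yn,yb -0.1 nan
jig frame: nose_edge [121.7  -0.6  20.4] nose tip bottom [112.   -0.5  15.3] tip top [110.1  -0.5  18.9] eye rear [155.4  -0.6  37.9] origin [182.9  -0.6  52.2] tail bottom [253.9  -0.7  89.1]
```

View pics/w9.png

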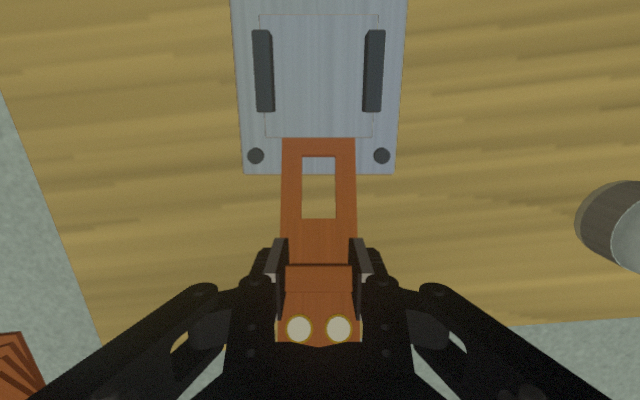

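```bash
python3 -m pendant '[20,0,0,3,0, 20,-5,0,1,0, 20,-20,0,0,0, 20,-20,0,-15,0, 20,0,0,-35,0, 20,0,0,-45,0, 20,0,0,-45,0, 20,0,0,-35,0, 20,0,0,-22,0, 20,0,0.5,-11,0, 20,0,0,0,0, 20,0,0,0,0]' 40
python3 est.py w11.png; python3 -c "
from est import *
go(-39,0.3,85)"
```

```text
clock: 14.5
tcp_pos: [0.5192, -0.2185, 0.11]
orientation: [0.083, 1.568, -0.084]
contact_force: [-0.1, 0.3, -2.0]
grip_width: 0.0309
t 14.5 F [-0.1  0.3 -2. ] w 0.0309
TCP jig [-3.860e+01  1.000e-01  1.045e+02] yaw rel -0.0007
n 3506 tilt 0.453 origin tool(dn,y,fwd) [ 8.2 -0.2 16.4] yn,yb -0.2 nan
jig frame: nose_edge [-84.2  -0.   66.1] nose tip bottom [-94.1  -0.   61.2] tip top [-95.8  -0.   64.8] eye rear [-50.1  -0.   82.8] origin [-22.2  -0.1  96.4] tail bottom [ 4.970e+01 -1.000e-01  1.315e+02]
t 14.55 yaw -0.1062 tool z axis [ 0.994 -0.106  0.001] shift [19.4  0.2 -0.4] turn -0.0007
```

```bash
python3 -m pendant '[20,12,0,0,0, 20,12,0,0,0, 20,8,0,0,0, 20,4,0,0,0, 20,2,0,0,0, 20,0,0,0,0]' 30
python3 est.py w12.png; python3 -c "
import cv2;i=cv2.imread('pics/w12.png');cv2.imwrite('pics/w12c.png',cv2.resize(i[0:300,180:460],None,fx=2,fy=2))"
```

```text
clock: 15.3
tcp_pos: [0.5181, -0.2185, 0.0717]
orientation: [0.084, 1.569, -0.084]
contact_force: [0.1, -0.2, -0.7]
grip_width: 0.031
t 15.3 F [ 0.1 -0.2 -0.7] w 0.031
TCP jig [-39.8  -0.   66.2] yaw rel -0.0013
n 3532 tilt 0.452 origin tool(dn,y,fwd) [ 8.2 -0.2 16.6] yn,yb -0.2 nan
jig frame: nose_edge [-85.3  -0.2  27.8] nose tip bottom [-95.1  -0.1  23. ] tip top [-96.9  -0.1  26.6] eye rear [-51.1  -0.2  44.4] origin [-23.2  -0.2  58. ] tail bottom [48.8 -0.3 92.9]
```

View pics/w12c.png

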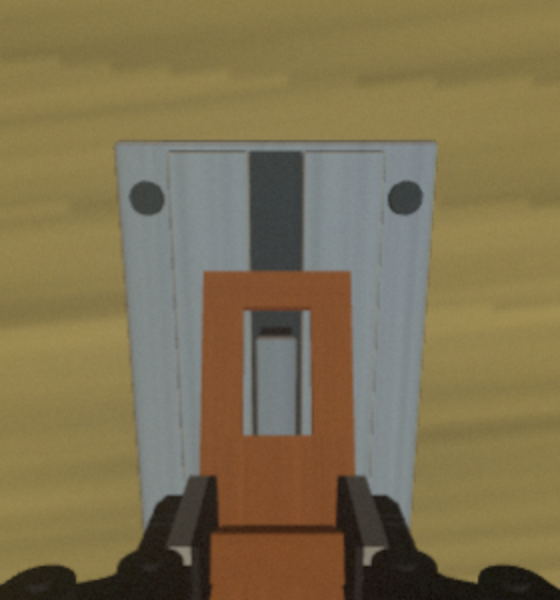

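```bash
python3 -m pendant '[20,1.2,0,2,0, 20,0,0,5,0, 20,0,0,6,0, 20,0,0,5,0, 20,0,0,4,0, 20,0,0,0,0]' 30
python3 est.py w13.png
```

```text
clock: 16.1
tcp_pos: [0.5401, -0.2208, 0.0703]
orientation: [0.084, 1.569, -0.084]
contact_force: [-0.2, 0.1, -1.9]
grip_width: 0.0305
t 16.1 F [-0.2  0.1 -1.9] w 0.0305
TCP jig [-17.6   0.   64.8] yaw rel -0.0011
n 3136 tilt 0.454 origin tool(dn,y,fwd) [ 8.1 -0.1 16.6] yn,yb -0.1 nan
jig frame: nose_edge [-63.   -0.   26.5] nose tip bottom [-72.9  -0.   21.7] tip top [-74.6  -0.   25.3] eye rear [-28.9  -0.1  43.2] origin [-1.  -0.1 56.7] tail bottom [70.9 -0.2 91.8]
```

```bash
python3 -m pendant '[20,0,0,1.5,0, 20,0,0,1.5,0, 20,0,0,0.7,0, 20,0,0,0,0]' 20; python3 -m pendant '[20,0,0,0.6,0, 20,0,0,0,0]'; python3 -m pendant '[20,0,0,0.5,0, 20,0,0,0,0]'
```

```text
clock: 16.65
tcp_pos: [0.5435, -0.2212, 0.0704]
orientation: [0.084, 1.569, -0.084]
contact_force: [0.5, 0.8, -1.5]
grip_width: 0.0311
clock: 16.9
tcp_pos: [0.5441, -0.2212, 0.0704]
orientation: [0.084, 1.569, -0.084]
contact_force: [-0.1, 0.6, -1.9]
grip_width: 0.031
clock: 17.15
tcp_pos: [0.5446, -0.2213, 0.0704]
orientation: [0.084, 1.569, -0.084]
contact_force: [0.1, 0.9, -1.3]
grip_width: 0.0312
```

```bash
for i in 1; do :; done; python3 -m pendant '[20,0,0,0.5,0, 20,0,0,0,0]'; python3 -m pendant '[20,0,0,0.5,0, 20,0,0,0,0]'; python3 est.py w14.png
```

```text
clock: 17.4
tcp_pos: [0.5451, -0.2214, 0.0704]
orientation: [0.084, 1.569, -0.084]
contact_force: [0.0, -0.1, -1.6]
grip_width: 0.0309
clock: 17.65
tcp_pos: [0.5456, -0.2214, 0.0704]
orientation: [0.084, 1.569, -0.084]
contact_force: [0.7, -0.1, -1.7]
grip_width: 0.0312
t 17.65 F [ 0.7 -0.1 -1.7] w 0.0312
TCP jig [-12.1  -0.   64.9] yaw rel -0.0014
n 3121 tilt 0.453 origin tool(dn,y,fwd) [ 8.1 -0.2 16.6] yn,yb -0.2 nan
jig frame: nose_edge [-57.5  -0.1  26.6] nose tip bottom [-67.4  -0.1  21.7] tip top [-69.2  -0.1  25.3] eye rear [-23.4  -0.1  43.2] origin [ 4.5 -0.2 56.8] tail bottom [76.4 -0.3 91.8]
```

```bash
python3 -m pendant '[20,0,0,0.5,0, 20,0,0,0,0]'; python3 -m pendant '[20,0,0,0.5,0, 20,0,0,0,0]'
```

```text
clock: 17.95
tcp_pos: [0.5461, -0.2215, 0.0704]
orientation: [0.084, 1.569, -0.084]
contact_force: [0.5, 0.5, -1.6]
grip_width: 0.0312
clock: 18.2
tcp_pos: [0.5464, -0.2215, 0.0703]
orientation: [0.084, 1.57, -0.084]
contact_force: [-0.6, 0.3, -1.6]
grip_width: 0.031
```

```bash
python3 -m pendant '[20,0,0,0.4,0, 20,0,0,0,0]'; python3 est.py w15.png
```

```text
clock: 18.45
tcp_pos: [0.5467, -0.2216, 0.0703]
orientation: [0.084, 1.57, -0.084]
contact_force: [-0.8, -0.3, -1.1]
grip_width: 0.0308
t 18.45 F [-0.8 -0.3 -1.1] w 0.0308
TCP jig [-11.   -0.   64.8] yaw rel -0.0014
n 3157 tilt 0.45 origin tool(dn,y,fwd) [ 8.1 -0.1 16.6] yn,yb -0.1 nan
jig frame: nose_edge [-56.5  -0.1  26.7] nose tip bottom [-66.4  -0.1  21.9] tip top [-68.2  -0.1  25.5] eye rear [-22.3  -0.1  43.2] origin [ 5.6 -0.2 56.6] tail bottom [77.7 -0.3 91.4]
```

```bash
python3 -m pendant '[20,0,0,-0.9,0, 20,1,0,0,0, 20,1,0,0,0, 20,1.5,0,1,0, 20,1.5,0,1,0, 20,0,0,0,0]' 20; python3 est.py w16.png
```

```text
clock: 19.25
tcp_pos: [0.5488, -0.2219, 0.0657]
orientation: [0.084, 1.568, -0.084]
contact_force: [0.8, -0.1, 2.8]
grip_width: 0.0311
t 19.25 F [ 0.8 -0.1  2.8] w 0.0311
TCP jig [-8.8 -0.1 60.2] yaw rel -0.0012
n 3439 tilt 0.405 origin tool(dn,y,fwd) [ 8.7 -0.2 15.4] yn,yb -0.2 nan
jig frame: nose_edge [-56.8  -0.3  24.3] nose tip bottom [-66.9  -0.3  19.9] tip top [-68.5  -0.3  23.6] eye rear [-21.9  -0.3  39.3] origin [ 6.6 -0.4 51.6] tail bottom [80.  -0.4 83.2]
```

```bash
python3 -m pendant '[20,2,0,1.2,0, 20,2,0,1.2,0, 20,2,0,1.2,0, 20,0,0,0,0]' 20; python3 est.py w17.png
```

```text
clock: 19.8
tcp_pos: [0.5531, -0.2223, 0.0598]
orientation: [0.083, 1.567, -0.084]
contact_force: [2.8, -0.7, 4.8]
grip_width: 0.0312
t 19.8 F [ 2.8 -0.7  4.8] w 0.0312
TCP jig [-4.5 -0.1 54.3] yaw rel -0.001
n 4078 tilt 0.315 origin tool(dn,y,fwd) [ 9.4  0.1 13.3] yn,yb 0.1 nan
jig frame: nose_edge [-56.8   0.   23.4] nose tip bottom [-67.2   0.   20. ] tip top [-68.5   0.   23.8] eye rear [-20.7  -0.   35.3] origin [ 8.8 -0.  44.9] tail bottom [84.8 -0.1 69.9]
```

```bash
python3 -m pendant '[20,2,0,1.0,0, 20,2,0,1.0,0, 20,2,0,1,0, 20,0,0,0,0]' 20; python3 est.py w18.png
```

```text
clock: 20.35
tcp_pos: [0.5553, -0.2225, 0.0535]
orientation: [0.084, 1.568, -0.084]
contact_force: [3.9, -0.8, 4.9]
grip_width: 0.0312
t 20.35 F [ 3.9 -0.8  4.9] w 0.0312
TCP jig [-2.4 -0.  48. ] yaw rel -0.0011
n 4783 tilt 0.226 origin tool(dn,y,fwd) [10.1 -0.1 10.9] yn,yb -0.0 -0.2
jig frame: nose_edge [-58.7  -0.1  22.4] nose tip bottom [-69.4  -0.1  19.9] tip top [-70.3  -0.1  23.8] eye rear [-21.7  -0.1  31. ] origin [ 8.5 -0.2 38. ] tail bottom [86.5 -0.2 56. ]
```

```bash
python3 -m pendant '[20,2,0,1.3,0, 20,2,0,1.3,0, 20,2,0,1.2,0, 20,0,0,0,0]' 20; python3 est.py w19.png
```

```text
clock: 20.9
tcp_pos: [0.5582, -0.2228, 0.0471]
orientation: [0.084, 1.57, -0.084]
contact_force: [1.3, -0.0, 3.2]
grip_width: 0.0309
t 20.9 F [ 1.3 -0.   3.2] w 0.0309
TCP jig [ 0.6 -0.  41.6] yaw rel -0.0013
n 5440 tilt 0.137 origin tool(dn,y,fwd) [10.7 -0.1  8.6] yn,yb -0.1 -0.2
jig frame: nose_edge [-59.1  -0.1  21.5] nose tip bottom [-70.   -0.1  20. ] tip top [-70.6  -0.1  24. ] eye rear [-21.5  -0.1  26.7] origin [ 9.2 -0.2 30.9] tail bottom [88.5 -0.3 41.7]
```

```bash
python3 -m pendant '[20,2,0,0.7,0, 20,2,0,0.6,0, 20,2,0,0.5,0, 20,1.5,0,0.4,0, 20,0,0,0,0]' 20; python3 est.py w20.png
```

```text
clock: 21.58
tcp_pos: [0.5606, -0.223, 0.0397]
orientation: [0.084, 1.569, -0.084]
contact_force: [2.4, 0.2, 2.3]
grip_width: 0.031
t 21.575 F [2.4 0.2 2.3] w 0.031
TCP jig [ 3.   0.  34.2] yaw rel -0.0013
n 6096 tilt 0.04 origin tool(dn,y,fwd) [11.  -0.1  6.1] yn,yb -0.1 -0.2
jig frame: nose_edge [-59.9  -0.   20.5] nose tip bottom [-70.9  -0.   20.1] tip top [-71.1  -0.   24.1] eye rear [-21.9  -0.1  22. ] origin [ 9.  -0.1 23.3] tail bottom [89.  -0.2 26.4]
```

```bash
python3 -m pendant '[20,1,0,0.2,0, 20,1,0,0.2,0, 20,0.8,0,0,0, 20,0.4,0,0,0, 20,0,0,0,0]' 20; python3 est.py w21.png
```

```text
clock: 22.25
tcp_pos: [0.561, -0.2231, 0.0367]
orientation: [0.084, 1.569, -0.084]
contact_force: [3.6, -1.3, 4.3]
grip_width: 0.0311
t 22.25 F [ 3.6 -1.3  4.3] w 0.0311
TCP jig [ 3.4 -0.  31.2] yaw rel -0.0013
n 6299 tilt 0.0 origin tool(dn,y,fwd) [11.1 -0.   5. ] yn,yb -0.0 -0.0
jig frame: nose_edge [-60.6   0.   20.2] nose tip bottom [-71.6   0.1  20.2] tip top [-71.6   0.1  24.2] eye rear [-22.6  -0.   20.2] origin [ 8.4 -0.  20.2] tail bottom [88.4 -0.2 20.2]
```

```bash
python3 -m pendant '[34,0,0,0,0, 40,0,0,0,0, 46,0,0,0,0, 46,0,0,0,0, 46,-8,0,0,0, 46,-20,0,0,0, 46,-40,0,0,0, 46,-50,0,0,0, 46,-40,0,0,0, 46,0,0,0,0]'
python3 est.py w22.png | head -2; python3 - <<'E'
from est import *
p,d,c,P,u,v,hs=look("w23.png")
L=(P-J0)@JR*1000; H=hs[v,u].astype(int)
k=((H[:,0]<14)|(H[:,0]>172))&(H[:,1]>110)&(abs(L[:,1])<40)&(abs(L[:,0]-10)<110)&(L[:,2]<34)&(L[:,2]>5)
q=L[k]; f=q[abs(q[:,2]-24)<4]; s=np.linalg.lstsq(np.c_[f[:,:2],np.ones(len(f))],f[:,2],rcond=None)[0]
print("plane slopes",s[:2].round(4),"underside at origin",(s@[8,0,1]-4).round(2),cv2.minAreaRect(f[:,:2].astype(np.float32)),len(f))
cv2.imwrite('pics/w23c.png',cv2.resize(cv2.cvtColor(p,cv2.COLOR_RGB2BGR)[0:330,170:470],None,fx=1.8,fy=1.8))
E
```

```text
clock: 23.55
tcp_pos: [0.5633, -0.2243, 0.2]
orientation: [0.083, 1.561, -0.085]
contact_force: [-0.4, -0.4, -1.1]
grip_width: 0.0464
t 23.55 F [-0.4 -0.4 -1.1] w 0.0464
TCP jig [  5.8  -0.9 194.5] yaw rel -0.0018
plane slopes [-0.0003  0.0017] underside at origin 20.15 ((7.830162048339844, 0.16231155395507812), (42.991355895996094, 159.3585662841797), 89.85841369628906) 3406
  ret = _var(a, axis=axis, dtype=dtype, out=out, ddof=ddof,
  arrmean = um.true_divide(arrmean, div, out=arrmean,
  ret = ret.dtype.type(ret / rcount)
  return _methods._mean(a, axis=axis, dtype=dtype,
  ret = ret.dtype.type(ret / rcount)
Traceback (most recent call last):
  File "est.py", line 30, in <module>
    if __name__=="__main__": now(sys.argv[1])
                             ~~~^^^^^^^^^^^^^
  File "est.py", line 28, in now
    est(P,u,v,p,o["tcp_pos"],M)
    ~~~^^^^^^^^^^^^^^^^^^^^^^^^
  File "est.py", line 16, in est
    end=np.percentile(a,.3)-0.3
        ~~~~~~~~~~~~~^^^^^^
IndexError: index -1 is out of bounds for axis 0 with size 0
```

View pics/w23c.png

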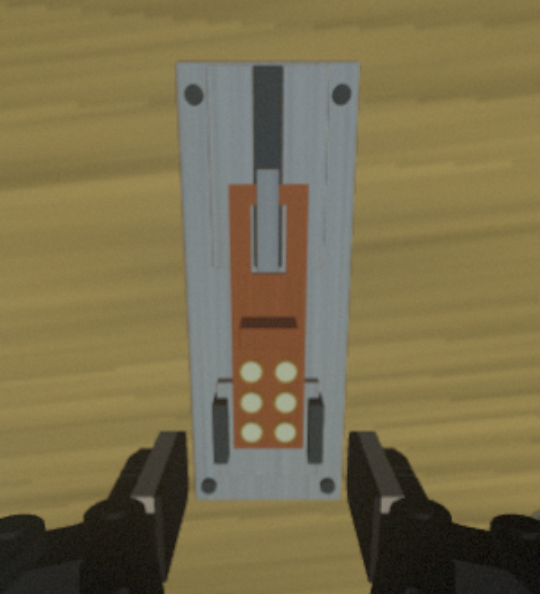

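The picture shows the T-head (crop px 268,220) lying over the nose bar and the tail between the cheeks at (220,430) and (316,430). The plate is flat, centred and free of the gripper.

```bash
python3 -c "
from bench import r
print(r.hand_in())"
```

```text
the job is handed in; nothing more can be done
None
```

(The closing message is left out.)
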